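Pack and close the soil-test case

ROBOT

A 6-joint arm with a two-finger parallel gripper is mounted at the origin on the work surface. World frame = base frame: x ahead of the robot, y to its left, z up, the work surface at z = 0. Lengths are in mm, angles in rad, forces in N, time in s.
With the tool pointing down it reaches from about 300 to 950 mm from the base axis. Payload 3.1 kg.
Tool frame: the origin (TCP) lies midway between the tips of the shut fingers; the grasp point (between the pads) lies 19 mm behind it; y points along the fingers, x is the direction in which the jaws open and shut, and the axes are right-handed (so a half turn about y gives the same grasp; the last joint's range is limited). The gripper opens to 85 mm and grips with 20 to 120 N. Pads are 22 mm wide; open, the fingers measure 114 mm over their backs; the gripper's body (76 mm by 85 mm) begins 54 mm behind the grasp point. The pads swing forward as they close: fully open they stand 13 mm farther back than shut.
Start: joints at [1.13, 0.308, 1.634, -0, 1.2, -0.07], TCP at [226.501, 582.52, 231.272] pointing down, gripper open.
Joint ranges: [-3.06, 3.06], [-0.79, 1.96], [0.05, 2.63], [-1.19, 4.34], [0.05, 2.64], [-2.94, 2.94]. Speed limits (rad/s): [2.79, 2.79, 3.14, 3.14, 3.14, 3.14].

INTERFACE

Orientations are given as a unit quaternion [w, x, y, z].
In Python, from plant import robot gives the robot as it stands.
- The arm moves only by the tool jog_arm, never from a script. Its argument "moves" is a list of rows, each a list of 2 entries, a list of its own where there are three numbers: the shift along the tool's x, y, z in cm, then the turn about the tool's y in degrees. A call has 1 to 10 rows; each row shifts and turns the commanded pose from where the row before left it, along the tool's axes as they then stand; what a row does not reach is not made up. A row lasts 1/10 s, in which the tool goes at most 50 mm and 8.59 degrees, less where a joint would pass 70% of its speed; a pose out of reach is approached as far as the arm can. A call is refused whole if a number of a shift passes 5 or a number of a turn 8.59, either way. A call with a gripper value outside its range is refused whole. "hand" is the opening, from 0 (shut) to 1 (fully open), set as the call begins (left out, the last holds). The fingers move at their own pace and stop on an object; "force" is the grip in N (left out, the last holds). Time passes only in rows, so rows that do not move let the fingers close. It gives the time, the measured TCP pose, the force and the opening at its end, in the units of the state.
- robot.read_state(): the state, without advancing time (a new reading comes with each control period).
- robot.camera(name): name is "side" or "top"; returns a dict with "image" (384x512x3 uint8, blue, green, red), "K" (3x3 intrinsics, pixels), "distortion" ([k1, k2, p1, p2, k3] as OpenCV has them; the pictures are not rectified), "pose" (4x4, takes a point from camera to world coordinates). Camera axes: x right, y down, z forward; pixel columns grow to the right and rows downward; lengths in mm; the calibration is good to about 2 mm. A picture is of the moment at which its call begins. There is no depth.
- robot.close_job(): hands the job in, once; it reports no verdict.
The state is a dict: "clock": time; "qpos": joint angles; "joint_vel": joint speeds; "tau": joint torques, N m; "eef_pos": TCP position; "tcp_rot": TCP orientation; "ft_force": force on the tool from outside, world axes, zero at the start; "ft_torque": the same for the moment, N m; "gripper_width": opening from 0.0 (shut) to 1.0 (fully open).
Only numpy, scipy, OpenCV 4.12 (cv2) and the standard library are available. Lean on these libraries where they do the work, as an engineer would, in place of code of your own. Each camera call takes 0.05 s, during which the arm holds its last target.

TASK

Pack up the soil-test case on the nursery bench: lay the hand-held meter, face up, down in its empty bay without dropping it, and get the soil probe, whose handle was left propped on the end rim, lying down in its trough, so that nothing stands above the rim. Only then swing the lid fully shut, and after that fold the latch on its front edge down flat. Leave the potted plant and the trowel where they are.

Things in the scene. Friction and masses are not known exactly. Their poses are not given: they have to be found in the camera images.
- case: Open dark grey hard case, fixed to the bench: base 250 (x) x 200 (y) x 62 mm to the rim, walls 5 mm. Origin: centre of its underside. x runs along the hinge, away from the end where the probe's handle is propped; y points to the hinge, so the front faces -y. Inside, a moulded tray: dark floor 14 mm up, paler lands 29 mm up. Two bottles, 42 mm high, stand in pockets at x 45 and 90, y 72.
- meter_bay (a point): Centre of the floor of the empty meter bay, a recess 160 (x) x 60 (y) x 15 mm deep between the lands; at x -20, y 20, z 14 mm in the case's frame, axes as the case's.
- probe_trough (a point): Centre of the floor of the probe trough, 36 mm wide (case y -85 to -49) and as long as the inside (x -120 to 120); at x 0, y -67, z 14 mm in the case's frame.
- meter_mid (a point): Centre of the hand-held meter, a light grey box 150 (x) x 52 (y) x 38 mm (z), 0.22 kg, screen and keys on its top (+z); it starts flat on the bench, this point 19 mm above it. It goes into the bay either way round; its top is then 52 mm above the case's underside, 10 mm under the rim.
- probe_butt (a point): Centre of the end face of the soil probe's handle (black slab 100 long, 28 wide, 24 mm thick). At the start the handle rests on the case's end wall (case x -125 to -120), this point 9 mm outside the wall's inner face and 78 mm above the bench. Pushed along case +x by over 15 mm it comes off the rim and drops into the trough. x points along the probe to the tip.
- probe_tip (a point): Tip of the probe's round steel spear (8 mm thick, 90 mm long), 190 mm along the probe from the handle's end face; the probe weighs 0.14 kg. At the start the tip rests on the tray floor with about 70 mm free ahead of it.
- lid (a joint): Lid angle in rad: 0 shut, 1.57 upright, 1.8 back stop. The hinge line runs along the case's x at y 100, z 62 mm in its frame. The lid is a shell 250 x 200 mm, 25 mm high (outer top 87 mm above the bench when shut), 0.25 kg. Its stiff hinge (0.34 N m) keeps it where it is left: push it all the way, with 2 to 4 N near its free edge.
- lid_edge (a point): Middle of the lid's free long edge, on its outer face: 200 mm from the hinge line and 25 mm above the rim plane when shut.
- latch (a joint): Angle of the steel latch flap on the lid's front edge, rad: 0 folded flat down against the case's front, 1.57 straight out to case -y; it stays where left (1 to 2 N moves it). Flap 56 wide (case x -28 to 28), 40 long, 5 mm thick. With the lid shut its pivot is at y -104, z 75 mm in the case's frame; folded flat, its outer face is at y -107 and it hangs down to z 35.
- latch_tip (a point): Middle of the latch flap's free end, 40 mm from its pivot.
- plant_mid (a point): Bystander: a potted succulent in a clay pot 76 mm across and 62 mm high, about 110 mm with its leaves. The point is on the pot's axis, 31 mm up.
- trowel_mid (a point): Bystander: hand trowel lying flat, 275 mm long, wooden handle 28 mm thick to -x, steel blade 65 mm wide to +x. The point is near its middle, 14 mm up.
Mind the look-alikes: they are no part of the job. Of the things that look like the part that bears probe_butt, the largest one is meant. Of the things that look like the part that bears meter_mid, the larger one is meant.

How it is judged:
By the outcome, as a careful person would: the job done as asked, in the order asked, and still so for the second after the job is handed in, with the robot touching nothing.
It also fails if it takes over 72 s, if anything falls off the work surface, if the arm or the gripper's body presses on something with over 40 N, if the wrist force passes 120 N, or if a joint passes its speed limit or range.

## Working session

There is one attempt and no reset: what is moved stays moved. The work goes in short steps, Python scripts to look and compute and a tool call to move; the robot and the scene stay as the last step left them, time stands still between calls to the robot, and variables do not carry over. Pictures are saved under pics/ and viewed, and the job is handed in when it is done.

Besides the shell and the picture viewer there is one more tool, called after "Emit:" as a command line: name --argument value ..., lists and objects as JSON in quotes. jog_arm: Moves the arm, as the interface text tells. Its arguments: {"type":"object","properties":{"moves":{"type":"array"},"hand":{"type":"number"},"force":{"type":"number"}},"required":["moves"]}

```bash
ls; mkdir -p pics
python3 - <<'E'
from plant import robot
import cv2,numpy as np
s=robot.read_state(); print(s)
for n in("side","top"):
    c=robot.camera(n); cv2.imwrite(f"pics/{n}0.png",c["image"]); print(n,c["K"],c["distortion"],c["pose"])
E
```

```text
pics
{'clock': 0.0, 'qpos': array([ 1.13027936e+00,  3.08998568e-01,  1.63519376e+00,  7.85450532e-06,
        1.19967339e+00, -6.96855667e-02]), 'joint_vel': array([ 2.15397455e-04,  7.65539631e-04, -3.54223618e-07,  1.07565654e-03,
        9.59771444e-04,  1.16363725e-03]), 'tau': array([-1.65097648e-03, -4.15255988e+01, -2.76663458e+01, -2.06148925e-04,
        1.03142340e-02, -6.82774242e-06]), 'eef_pos': array([226.16020747, 581.7710368 , 230.04763453]), 'tcp_rot': array([-0.58320336,  0.58401185,  0.39855661, -0.39994578]), 'ft_force': array([ 0.78497265, -0.04392097, -0.2407934 ]), 'ft_torque': array([ 0.06736128,  0.06599152, -0.0348594 ]), 'gripper_width': 0.9966350380643311}
side [[384.50592176   0.         256.658212  ]
 [  0.         384.50592176 183.98875082]
 [  0.           0.           1.        ]] [-0.02460466  0.          0.          0.          0.        ] [[-9.98347679e-01 -3.31685950e-02  4.69228703e-02  4.61022746e+02]
 [-5.67791580e-02  6.94957271e-01 -7.16805775e-01  6.71964248e+02]
 [-8.83394949e-03 -7.18285623e-01 -6.95692264e-01  8.23160967e+02]
 [ 0.00000000e+00  0.00000000e+00  0.00000000e+00  1.00000000e+00]]
top [[450.98344037   0.         257.40398051]
 [  0.         450.98344037 187.70674135]
 [  0.           0.           1.        ]] [-0.17410956  0.          0.          0.          0.        ] [[-4.49547296e-02 -9.71212398e-01  2.33934929e-01  2.27878477e+02]
 [-9.98982841e-01  4.45284700e-02 -7.10625585e-03 -8.62827686e+01]
 [-3.51508066e-03 -2.34016439e-01 -9.72226286e-01  1.28556810e+03]
 [ 0.00000000e+00  0.00000000e+00  0.00000000e+00  1.00000000e+00]]
```

View pics/side0.png

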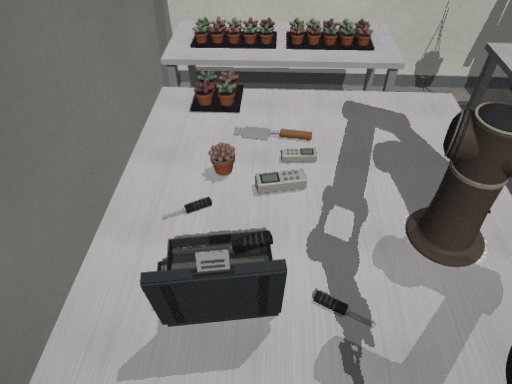

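View pics/top0.png

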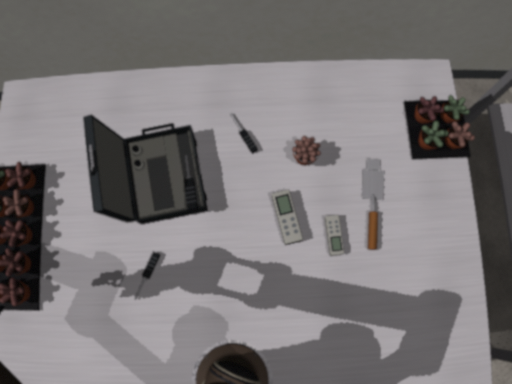

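Run:
```python
import cv2
a=cv2.imread("pics/top0.png"); cv2.imwrite("pics/topcrop.png",cv2.convertScaleAbs(cv2.resize(a[105:255,70:330],None,fx=3,fy=3,interpolation=cv2.INTER_CUBIC),alpha=1.8))
a=cv2.imread("pics/side0.png"); cv2.imwrite("pics/sidecrop.png",cv2.convertScaleAbs(cv2.resize(a[135:330,130:330],None,fx=3,fy=3,interpolation=cv2.INTER_CUBIC),alpha=1.8))
```

```text
(no output)
```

View pics/topcrop.png

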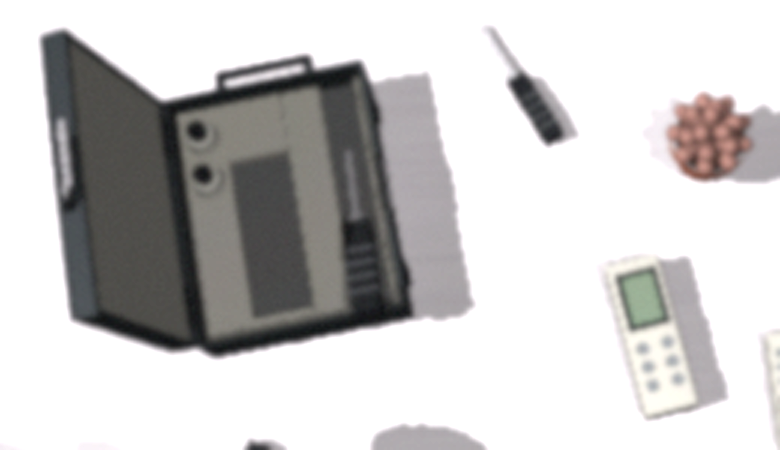

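View pics/sidecrop.png

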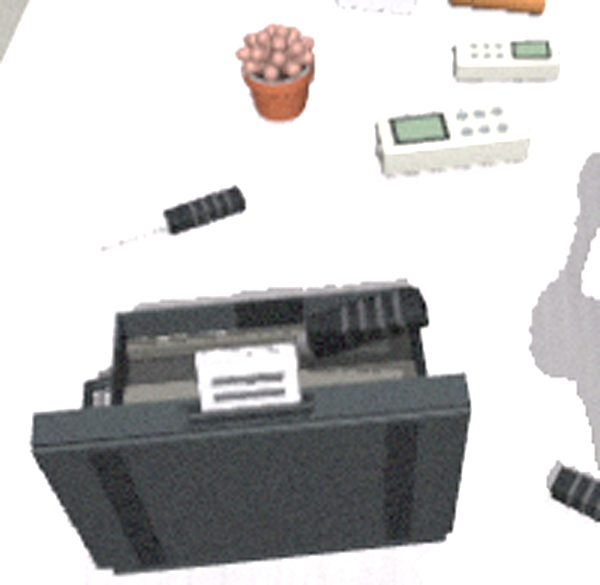

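```bash
cat > h.py <<'E'
import cv2,numpy as np
from scipy.optimize import least_squares
from scipy.spatial.transform import Rotation as R
from plant import robot
def proj(c,P):
    T=np.linalg.inv(c["pose"]); r,_=cv2.Rodrigues(T[:3,:3])
    return cv2.projectPoints(np.asarray(P,float).reshape(-1,1,3),r,T[:3,3],c["K"],np.array(c["distortion"]))[0].reshape(-1,2)
def tw(p,P):
    c,s=np.cos(p[2]),np.sin(p[2]); P=np.asarray(P,float)
    return np.c_[p[0]+c*P[:,0]-s*P[:,1],p[1]+s*P[:,0]+c*P[:,1],P[:,2]]
def fit(obs,p0):
    f=lambda p:np.concatenate([(proj(c,tw(p,P))-U).ravel() for c,P,U in obs])
    r=least_squares(f,p0,loss="soft_l1"); return r.x,r.fun.reshape(-1,2)
def un(U,off,s=3): return (np.asarray(U,float)+.5)/s-.5+np.array(off)
E
python3 - <<'E'
from h import *
import pickle
t=robot.camera("top");s=robot.camera("side")
case,res=fit([(t,[(125,-100,62),(-125,-100,62),(-125,100,62),(60,50,29),(60,-10,29),(-100,-10,29),(-100,50,29)],un([(360,64),(411,312),(214,352),(232,163),(290,153),(312,305),(254,318)],(70,105)))],[400,250,0])
print(case,res.round(1).tolist())
m=[(75,26,38),(75,-26,38),(-75,-26,38),(-75,26,38)]
met,res=fit([(t,m,un([(608,262),(660,255),(695,403),(648,416)],(70,105))),
 (s,[(75,26,38),(-75,26,38),(75,26,0),(-75,26,0)],un([(378,148),(528,137),(385,175),(528,160)],(130,135)))],[300,-100,0.1])
print(met,res.round(1).tolist())
np.save("p.npy",[case,met])
def box(x0,x1,y0,y1,z0,z1): return [(x,y,z) for z in(z0,z1) for x,y in((x0,y0),(x1,y0),(x1,y1),(x0,y1))]
E_=[(0,1),(1,2),(2,3),(3,0),(4,5),(5,6),(6,7),(7,4),(0,4),(1,5),(2,6),(3,7)]
for c,n,off in((t,"top",(70,105,260,150)),(s,"side",(130,135,200,195))):
    im=cv2.resize(c["image"],None,fx=3,fy=3,interpolation=cv2.INTER_CUBIC);im=cv2.convertScaleAbs(im,alpha=1.6)
    for p,b,col in((case,box(-125,125,-100,100,0,62),(0,0,255)),(case,box(-100,60,-10,50,14,29),(0,255,0)),(met,box(-75,75,-26,26,0,38),(255,0,0))):
        q=(proj(c,tw(p,b))+.5)*3-.5
        for i,j in E_: cv2.line(im,tuple(int(v) for v in q[i].round()),tuple(int(v) for v in q[j].round()),col,1)
    for th,col in((1.57,(255,0,255)),(1.7,(255,255,0)),(1.8,(0,255,255))):
        L=[]
        for x in(-125,125):
            for d,h in((0,0),(200,0),(200,25),(0,25)): L.append((x,100-d*np.cos(th)+h*np.sin(th),62+d*np.sin(th)+h*np.cos(th)))
        q=(proj(c,tw(case,L))+.5)*3-.5
        for i,j in E_: cv2.line(im,tuple(int(v) for v in q[i].round()),tuple(int(v) for v in q[j].round()),col,1)
    x,y,w,h=off
    cv2.imwrite(f"pics/{n}_w.png",im[3*y:3*y+3*h,3*x:3*x+3*w])
E
```

```text
[579.65826719 168.05188442   6.44615451] [[1.2, -1.2], [-0.5, -1.2], [-5.0, -0.1], [-0.5, 0.5], [-0.0, -0.4], [1.4, 1.3], [0.3, 1.1]]
[ 444.70360032 -175.48339071  -50.08863019] [[-0.2, -0.1], [0.3, -1.7], [1.3, 0.1], [-1.2, -0.0], [1.0, 0.1], [1.2, -0.8], [-1.2, 0.2], [0.2, 0.6]]
```

View pics/top_w.png

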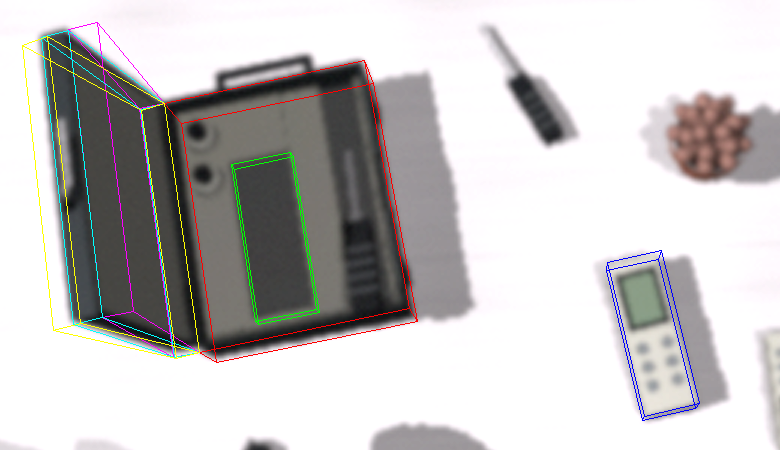

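View pics/side_w.png

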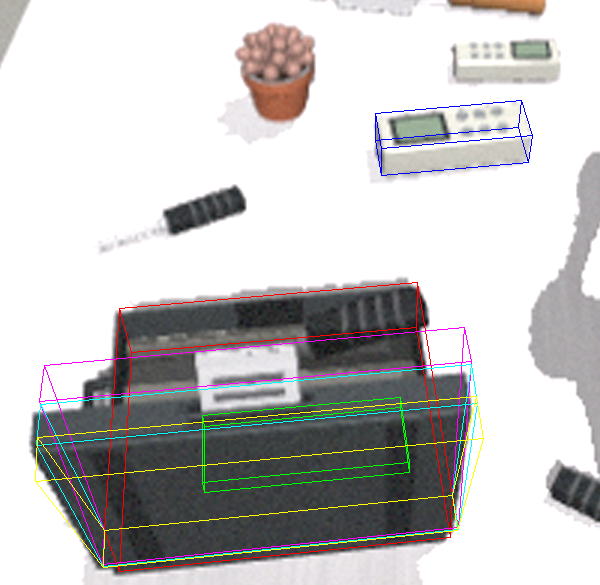

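Run:
```python
from h import *
t=robot.camera("top");s=robot.camera("side")
for c,n,x,y,w,h in((t,"topA",95,110,130,115),(s,"sideA",140,225,150,105),(t,"topB",260,180,60,70),(s,"sideB",245,160,75,40)):
    k=6 if w>80 else 10
    im=cv2.resize(c["image"][y:y+h,x:x+w],None,fx=k,fy=k,interpolation=cv2.INTER_CUBIC)
    im=np.clip((im.astype(float)/255)**.6*255,0,255).astype(np.uint8)
    for i in range(0,w,10): cv2.putText(im,str(x+i),(i*k,8),0,.3,(0,0,255),1); cv2.line(im,(i*k+k//2,10),(i*k+k//2,h*k),(0,0,120),1) if 0 else cv2.line(im,(i*k+k//2,10),(i*k+k//2,14),(0,0,255),1)
    for j in range(0,h,10): cv2.putText(im,str(y+j),(0,j*k+k//2),0,.3,(0,0,255),1)
    cv2.imwrite(f"pics/{n}.png",im)
```

```text
(no output)
```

View pics/topA.png

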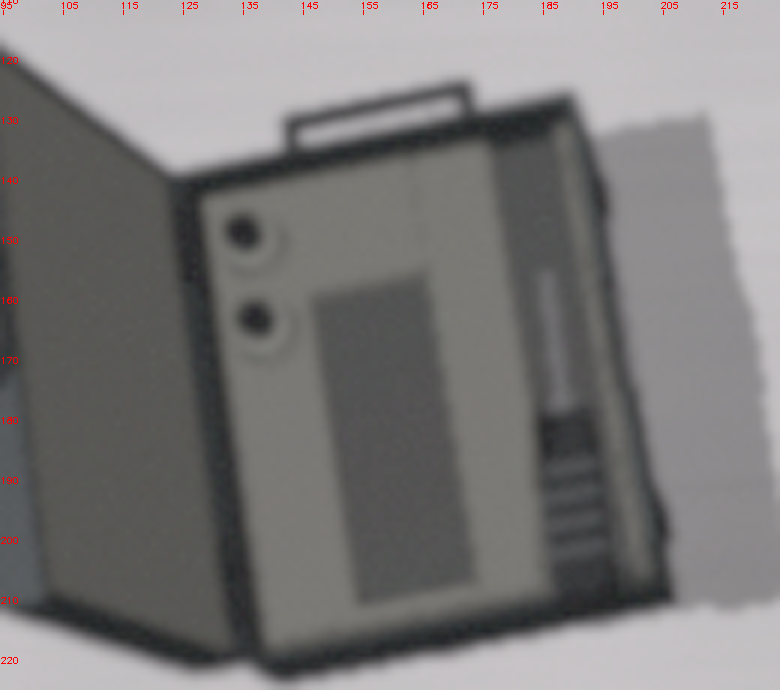

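View pics/topB.png

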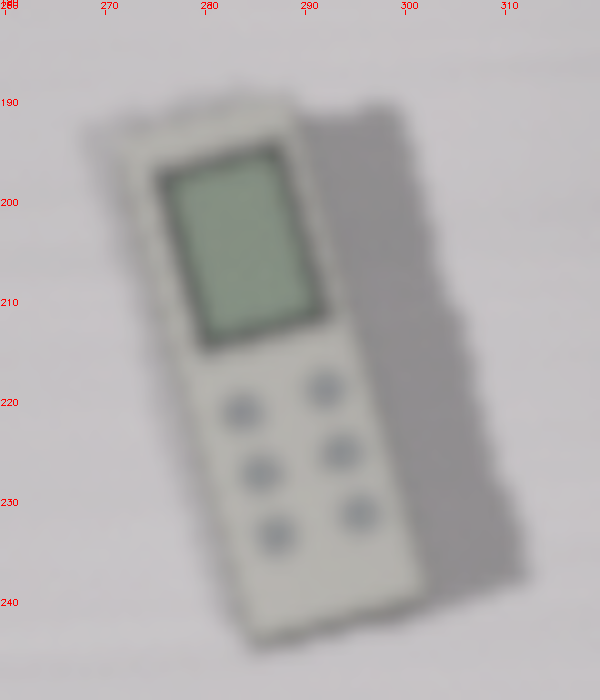

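View pics/sideA.png

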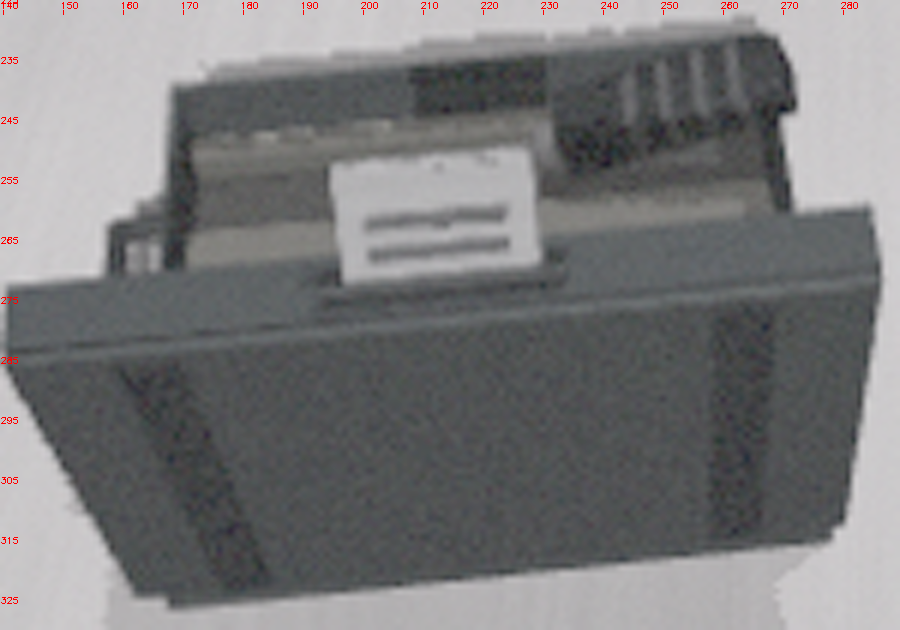

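View pics/sideB.png

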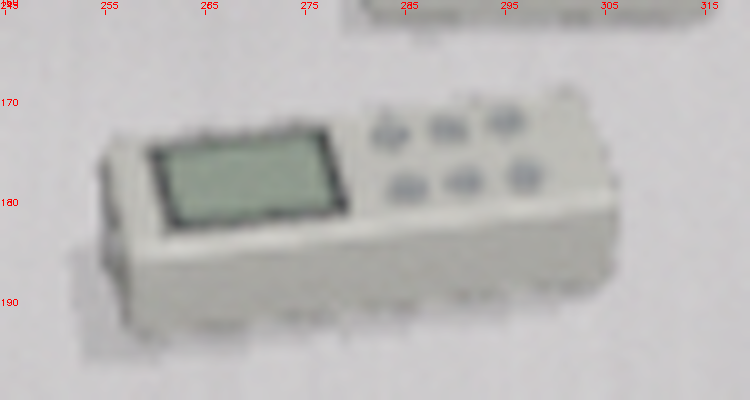

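```bash
cat > fit2.py <<'E'
from h import *
t=robot.camera("top");s=robot.camera("side")
uA=lambda U:un(U,(95,110),6); uS=lambda U:un(U,(140,225),6)
pts=[(t,[(-125,-100,0),(-125,100,0),(125,-100,62)],uA([(670,605),(275,680),(575,93)])),
     (s,[(125,100,0),(-125,100,0),(125,-100,62)],uS([(167,605),(835,540),(172,86)]))]
lin=[(t,(60,50,14),(-100,50,14),uA([(318,330),(340,480),(355,580)])),
     (t,(60,50,14),(60,-10,14),uA([(320,292),(360,284),(420,274)])),
     (t,(60,-10,29),(-100,-10,29),uA([(432,300),(452,430),(472,560)])),
     (t,(-100,50,29),(-100,-10,29),uA([(365,604),(410,596),(465,587)]))]
def f(p):
    r=[(proj(c,tw(p,P))-U).ravel() for c,P,U in pts]
    for c,a,b,U in lin:
        q=proj(c,tw(p,[a,b])); d=(q[1]-q[0])/np.linalg.norm(q[1]-q[0]); v=U-q[0]; r.append(1.5*(v[:,0]*d[1]-v[:,1]*d[0]))
    return np.concatenate(r)
r=least_squares(f,[580,168,.16],loss="soft_l1"); print(r.x,[x.tolist() for x in (r.fun[:12].round(1),r.fun[12:].round(1))])
uB=lambda U:un(U,(260,180),10); uC=lambda U:un(U,(245,160),10)
# meter: top cam sees -x end and +y side; side cam sees +y side, (x) 
pts=[(t,[(-75,-26,38)],uB([(425,588)])),
 (s,[(75,26,38),(-75,26,38),(75,26,0),(-75,26,0),(75,-26,38),(-75,-26,38)],uC([(122,258),(612,205),(125,332),(612,290),(105,145),(575,92)]))]
lin=[(t,(75,-26,38),(-75,-26,38),uB([(320,190),(360,350),(410,530)])),
 (t,(75,26,38),(75,-26,38),uB([(150,115),(200,105),(260,95)])),
 (t,(75,26,38),(-75,26,38),uB([(145,220),(185,380),(225,530)])),
 (t,(-75,26,0),(-75,-26,0),uB([(270,645),(330,632),(390,612)])) ]
r2=least_squares(f,[445,-175,.17],loss="soft_l1"); print(r2.x,[x.tolist() for x in (r2.fun[:14].round(1),r2.fun[14:].round(1))])
np.save("p.npy",[r.x,r2.x])
q=robot.read_state()["tcp_rot"]; print(R.from_quat(q,scalar_first=True).as_matrix().round(3)); 
c=r.x
print("bay",tw(c,[(-20,20,14)]),"butt",tw(c,[(-129,-67,78)]),"tip",tw(c,[(51,-67,18)]))
for P in([(-129,-67,78)],[(-20,20,14)]): print(proj(t,tw(c,P)),proj(s,tw(c,P)))
E
python3 fit2.py
```

```text
[5.83399639e+02 1.70978038e+02 1.55169806e-01] [[1.0, 0.2, -0.1, 1.0, -0.1, -1.2, -0.4, 0.2, -1.1, 0.5, -0.2, -1.0], [-0.1, -0.1, -0.1, 1.7, 1.7, 1.2, 0.3, 0.2, 0.0, -0.2, -0.5, -0.9]]
[ 4.45191680e+02 -1.73781040e+02  1.93230605e-01] [[0.3, 0.4, -0.1, -0.6, 1.0, -0.4, -0.3, 1.1, -0.0, 0.2, -0.7, -1.2, 0.8, -0.7], [-0.3, -0.6, -0.3, 0.2, -0.1, -0.7, 0.6, 0.5, 0.7, -0.1, -0.4, 0.4]]
[[ 0.362 -0.    -0.932]
 [ 0.932 -0.     0.362]
 [-0.    -1.     0.   ]]
bay [[560.54897559 187.64678694  14.        ]] butt [[466.30424216  84.84634812  78.        ]] tip [[644.14159649 112.66496428  18.        ]]
[[192.53682672 209.14849919]] [[270.83080855 235.95740219]]
[[160.54433571 183.16326895]] [[229.50629077 285.24121317]]
```

```bash
cat >> h.py <<'E'
def go(targets,az=None):
    """world waypoints -> successive tool-axis shifts (cm), given present measured pose and yaw"""
    s=robot.read_state(); p=s["eef_pos"]; M=R.from_quat(s["tcp_rot"],scalar_first=True).as_matrix()
    a=np.degrees(np.arctan2(M[1,0],M[0,0])); print("t",s["clock"],"tcp",p.round(1),"az",round(a,2),"ft",s["ft_force"].round(1),"w",round(s["gripper_width"],3),"tilt",M[2].round(4))
    if az is not None: print("turn",round(a-az,2)); a=az
    a=np.radians(a)
    X=np.array([np.cos(a),np.sin(a),0]);Y=np.array([0,0,-1.]);Z=np.cross(X,Y)
    for q in targets:
        d=np.array(q)-p; v=np.array([d@X,d@Y,d@Z])/10; print(np.round(q,1),"->",v.round(2),"rows>=",np.ceil(np.linalg.norm(v)/5)); p=np.array(q)
CASE,MET=np.load("p.npy")
def cw(*P): return tw(CASE,[P])[0]
E
python3 - <<'E'
from h import *
g=cw(-108,-67,130); print(g)
go([(300,150,230),(g[0],g[1],130),(g[0],g[1],66)],98.9)
E
```

```text
[487.0519335   88.09185334 130.        ]
t 0.4 tcp [226.4 582.4 231. ] az 68.76 ft [-0.6 -0.1  1.2] w 1.003 tilt [-4.e-04 -1.e+00  0.e+00]
turn -30.14
[300 150 230] -> [-43.86   0.1   -0.58] rows>= 9.0
[487.1  88.1 130. ] -> [ -9.01  10.   -17.52] rows>= 5.0
[487.1  88.1  66. ] -> [0.  6.4 0. ] rows>= 2.0
```

Emit:
jog_arm --moves '[[[0,0,0],-7.53],[[0,0,0],-7.53],[[0,0,0],-7.54],[[0,0,0],-7.54]]' --hand 1

```text
clock: 0.8
eef_pos: [226.5, 582.5, 231.3]
tcp_rot: [-0.458, 0.458, 0.539, -0.539]
ft_force: [0.3, -0.3, 0.4]
gripper_width: 1.0
```

Emit:
jog_arm --moves '[[[-4.4,0,0],0],[[-4.4,0,0],0],[[-4.4,0,0],0],[[-4.4,0,0],0],[[-4.4,0,0],0],[[-4.4,0,0],0],[[-4.4,0,0],0],[[-4.4,0,0],0],[[-4.4,0,-0.3],0],[[-4.3,0,-0.3],0]]'

```text
clock: 1.8
eef_pos: [300.4, 148.2, 231.7]
tcp_rot: [-0.459, 0.46, 0.538, -0.537]
ft_force: [0.6, 0.1, 0.1]
gripper_width: 1.001
```

Run:
```python
from h import *
g=cw(-108,-67,130)
go([(g[0],g[1],130),(g[0],g[1],66)],98.9)
```

```text
t 1.8 tcp [300.4 148.2 231.7] az 98.95 ft [0.6 0.1 0.1] w 1.001 tilt [ 1.0e-04 -1.0e+00 -1.8e-03]
turn 0.05
[487.1  88.1 130. ] -> [ -8.83  10.17 -17.51] rows>= 5.0
[487.1  88.1  66. ] -> [0.  6.4 0. ] rows>= 2.0
```

Emit:
jog_arm --moves '[[[-2.2,2.4,-4.3],0],[[-2.2,2.4,-4.3],0],[[-2.2,2.4,-4.3],0],[[-2.2,2.9,-4.6],0],[[0,2.1,0],0],[[0,2.1,0],0],[[0,2.3,0],0],[[0,0,0],0]]' --hand 0.7

```text
clock: 2.6
eef_pos: [466.6, 94.8, 72.0]
tcp_rot: [0.462, -0.458, -0.535, 0.539]
ft_force: [-0.9, 0.0, 0.2]
gripper_width: 0.699
```

Run:
```python
from h import *
go([cw(-108,-67,65)],98.9)
a=robot.camera("top")["image"][140:240,130:240];b=robot.camera("side")["image"][190:290,190:300]
cv2.imwrite("pics/a1.png",cv2.resize(np.hstack([a,b]),None,fx=3.6,fy=3.6,interpolation=cv2.INTER_CUBIC))
```

```text
t 2.6 tcp [466.6  94.8  72. ] az 98.87 ft [-0.9  0.   0.2] w 0.699 tilt [ 3.0e-04 -1.0e+00  7.2e-03]
turn -0.03
[487.1  88.1  65. ] -> [-0.98  0.7  -1.92] rows>= 1.0
```

View pics/a1.png

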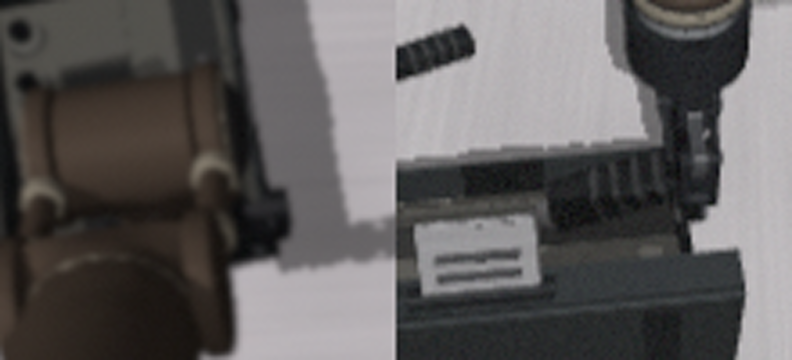

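Emit:
jog_arm --moves '[[[-0.5,0,-1.0],0],[[-0.5,0.3,-0.9],0],[[0,0.4,0],0],[[0,0,0],0]]'

```text
clock: 3.1
eef_pos: [490.2, 88.2, 67.9]
tcp_rot: [-0.46, 0.46, 0.537, -0.537]
ft_force: [0.5, 0.2, 0.3]
gripper_width: 0.704
```

Emit:
jog_arm --moves '[[[0,0,0],0],[[0,0,0],0],[[0,0,0],0],[[0,0,0],0],[[0,0,0],0],[[0,0,0],0]]' --hand 0 --force 25

```text
clock: 3.7
eef_pos: [489.8, 88.5, 67.9]
tcp_rot: [-0.46, 0.46, 0.537, -0.537]
ft_force: [0.3, -0.2, 0.6]
gripper_width: 0.318
```

Emit:
jog_arm --moves '[[[0,-0.2,-0.8],0],[[0,0,-0.8],0],[[0,0,-0.8],0],[[0,0,-0.9],0],[[0,0.2,0],0],[[0,0.2,0],0],[[0,0,0],0]]'

```text
clock: 4.4
eef_pos: [522.7, 93.4, 65.6]
tcp_rot: [-0.46, 0.46, 0.537, -0.537]
ft_force: [1.4, -0.7, -0.1]
gripper_width: 0.32
```

Emit:
jog_arm --moves '[[[0,0,0],0],[[0,0,0],0],[[0,0,0],0],[[0,-3,0],0],[[0,-5,0],0],[[0,-4,2],0]]' --hand 0.8

```text
clock: 5.0
eef_pos: [504.9, 90.5, 188.3]
tcp_rot: [-0.459, 0.461, 0.538, -0.536]
ft_force: [1.3, -0.6, 1.3]
gripper_width: 0.802
```

Run:
```python
from h import *
m=MET[:2]
go([(330,100,200),(330,-150,200),(*m,140),(*m,16)],np.degrees(MET[2])+90)
a=robot.camera("top")["image"][110:260,80:330];b=robot.camera("side")["image"][190:340,120:330]
cv2.imwrite("pics/a2.png",cv2.resize(np.hstack([a,b]),None,fx=1.7,fy=1.7,interpolation=cv2.INTER_CUBIC))
```

```text
t 5.0 tcp [504.9  90.5 188.3] az 98.89 ft [ 1.3 -0.6  1.3] w 0.802 tilt [-2.0e-04 -1.0e+00 -3.7e-03]
turn -2.18
[330 100 200] -> [ 4.29 -1.17 16.98] rows>= 4.0
[ 330 -150  200] -> [-24.53   0.     4.8 ] rows>= 5.0
[ 445.2 -173.8  140. ] -> [ -4.55   6.   -10.85] rows>= 3.0
[ 445.2 -173.8   16. ] -> [ 0.  12.4  0. ] rows>= 3.0
```

View pics/a2.png

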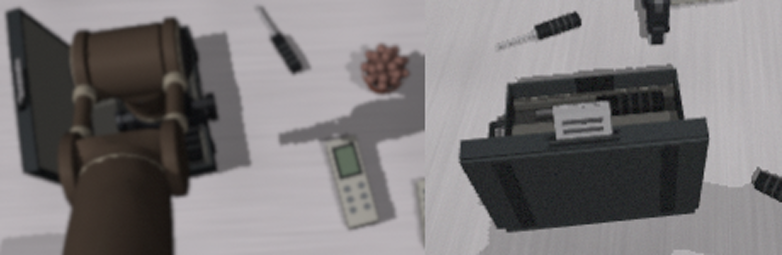

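Emit:
jog_arm --moves '[[[-4.4,0,0.3],-2.18],[[-4.5,0,0.2],0],[[-4.5,0,0.2],0],[[-4.5,0,0.2],0],[[-4.5,0,0.2],0],[[-4,0,0.2],0],[[0,0,0],0]]' --hand 1

```text
clock: 5.8
eef_pos: [539.3, -176.1, 185.3]
tcp_rot: [0.45, -0.451, -0.544, 0.545]
ft_force: [-1.0, 0.4, 0.3]
gripper_width: 1.001
```

Run:
```python
from h import *
m=MET[:2]
go([(*m,140),(*m,16)],np.degrees(MET[2])+90)
cv2.imwrite("pics/a3.png",np.hstack([cv2.resize(robot.camera("side")["image"][100:220,200:340],None,fx=2.8,fy=2.8),cv2.resize(robot.camera("top")["image"][110:230,80:220],None,fx=2.8,fy=2.8,interpolation=cv2.INTER_CUBIC)]))
```

```text
t 5.8 tcp [ 539.3 -176.1  185.3] az 100.79 ft [-1.   0.4  0.3] w 1.001 tilt [-2.2e-03 -1.0e+00 -2.0e-04]
turn -0.28
[ 445.2 -173.8  140. ] -> [2.04 4.53 9.2 ] rows>= 3.0
[ 445.2 -173.8   16. ] -> [ 0.  12.4  0. ] rows>= 3.0
```

View pics/a3.png

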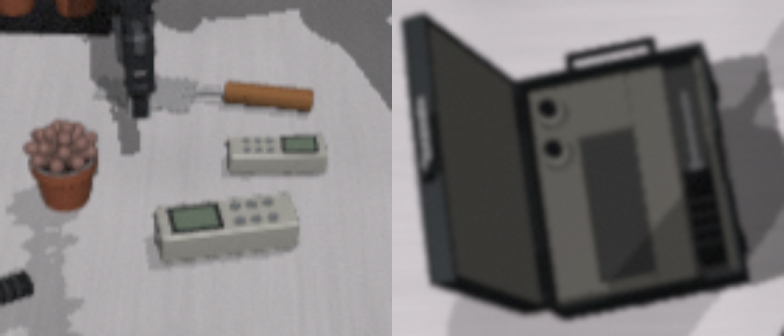

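Emit:
jog_arm --moves '[[[1.0,0,4.6],-0.28],[[1.04,0,4.6],0],[[0,4.9,0],0],[[0,4.9,0],0],[[0,3.5,0],0],[[0,0,0],0]]'

```text
clock: 6.5
eef_pos: [439.2, -165.1, 48.1]
tcp_rot: [0.452, -0.443, -0.546, 0.548]
ft_force: [-0.9, 0.5, 0.2]
gripper_width: 0.997
```

Run:
```python
from h import *
m=MET[:2]
go([(*m,16)],np.degrees(MET[2])+90)
cv2.imwrite("pics/a4.png",np.hstack([cv2.resize(robot.camera("side")["image"][100:220,200:340],None,fx=2.8,fy=2.8),cv2.resize(robot.camera("top")["image"][140:260,230:370],None,fx=2.8,fy=2.8,interpolation=cv2.INTER_CUBIC)]))
```

```text
t 6.5 tcp [ 439.2 -165.1   48.1] az 101.45 ft [-0.9  0.5  0.2] w 0.997 tilt [ 0.0082 -0.9999  0.0102]
turn 0.38
[ 445.2 -173.8   16. ] -> [-0.97  3.21 -0.42] rows>= 1.0
```

View pics/a4.png

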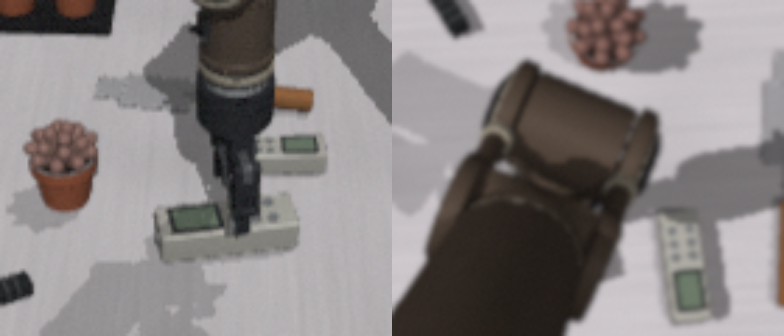

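Emit:
jog_arm --moves '[[[-0.5,0,-0.2],0],[[-0.4,0,-0.1],0],[[0,0,0],0],[[0,0,0],0]]'

```text
clock: 7.0
eef_pos: [450.5, -178.2, 54.0]
tcp_rot: [-0.447, 0.449, 0.547, -0.547]
ft_force: [0.0, -0.3, 0.7]
gripper_width: 0.999
```

Run:
```python
from h import *
m=MET[:2]
go([(*m,16)],np.degrees(MET[2])+90)
```

```text
t 7.0 tcp [ 450.5 -178.2   54. ] az 101.33 ft [ 0.  -0.3  0.7] w 0.999 tilt [-0.0014 -1.     -0.0019]
turn 0.26
[ 445.2 -173.8   16. ] -> [0.53 3.8  0.44] rows>= 1.0
```

Emit:
jog_arm --moves '[[[0.5,0,0.44],0.26],[[0,1.3,0],0],[[0,1.3,0],0],[[0,1.2,0],0],[[0,0,0],0],[[0,0,0],0],[[0,0,0],0]]'

```text
clock: 7.7
eef_pos: [444.5, -173.6, 14.8]
tcp_rot: [-0.449, 0.449, 0.546, -0.546]
ft_force: [0.6, 0.3, 0.4]
gripper_width: 1.0
```

Emit:
jog_arm --moves '[[[0,0,0],0],[[0,0,0],0],[[0,0,0],0],[[0,0,0],0],[[0,0,0],0],[[0,0,0],0]]' --hand 0 --force 40

```text
clock: 8.3
eef_pos: [444.8, -173.7, 15.5]
tcp_rot: [-0.449, 0.45, 0.546, -0.546]
ft_force: [0.3, 0.3, 6.1]
gripper_width: 0.601
```

Run:
```python
from h import *
m=MET[:2]
go([(*m,16)],np.degrees(MET[2])+90)
cv2.imwrite("pics/a5.png",cv2.resize(robot.camera("side")["image"][120:220,220:340],None,fx=6,fy=6,interpolation=cv2.INTER_CUBIC))
```

```text
t 8.3 tcp [ 444.8 -173.7   15.5] az 101.1 ft [0.3 0.3 6.1] w 0.601 tilt [-7.e-04 -1.e+00 -1.e-03]
turn 0.03
[ 445.2 -173.8   16. ] -> [-0.01 -0.05 -0.03] rows>= 1.0
```

View pics/a5.png

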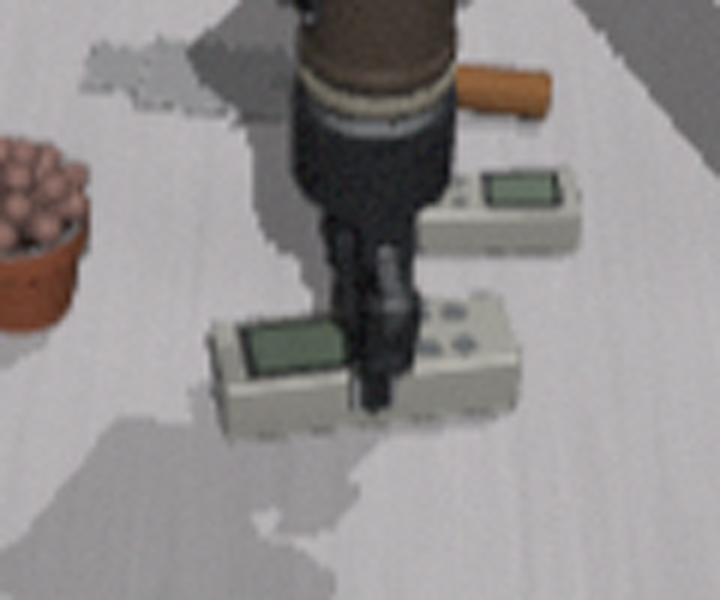

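Run:
```python
from h import *
b=cw(-20,20,14)
go([(444.8,-173.7,130),(b[0],b[1],130),(b[0],b[1],31)],98.89)
s=robot.camera("side")
T=[]
a=np.radians(101.1);X=np.array([np.cos(a),np.sin(a),0])
for z in(15,18,21,24):
  for t in(8,14.5): T.append(np.array([444.8,-173.7,z])+X*(25.5+t))
print(((proj(s,T)-[220,120]+.5)*6-.5).round())
```

```text
t 8.35 tcp [ 444.8 -173.7   15.4] az 101.09 ft [-0.6  0.1  6.1] w 0.597 tilt [-6.e-04 -1.e+00 -1.e-03]
turn 2.2
[ 444.8 -173.7  130. ] -> [  0.   -11.46   0.  ] rows>= 3.0
[560.5 187.6 130. ] -> [ 33.91   0.   -17.02] rows>= 8.0
[560.5 187.6  31. ] -> [0.  9.9 0. ] rows>= 2.0
[[376. 419.]
 [378. 429.]
 [376. 415.]
 [378. 424.]
 [376. 411.]
 [378. 420.]
 [376. 407.]
 [379. 416.]]
```

Emit:
jog_arm --moves '[[[0,-1.5,0],0],[[0,-3,0],0],[[0,-3.5,0],0],[[0,-3.5,0],0],[[0,0,0],2.2]]'

```text
clock: 8.9
eef_pos: [447.5, -175.1, 134.1]
tcp_rot: [-0.457, 0.463, 0.538, -0.536]
ft_force: [0.6, 0.3, -2.9]
gripper_width: 0.598
```

Emit:
jog_arm --moves '[[[2,0,-1],0],[[3.5,0,-1.75],0],[[3.8,0,-1.9],0],[[3.8,0,-1.9],0],[[3.8,0,-1.9],0],[[3.8,0,-1.9],0],[[3.8,0,-1.9],0],[[3.8,0,-1.9],0],[[3.5,0,-1.8],0],[[2.1,0,-1.1],0]]'

```text
clock: 9.9
eef_pos: [559.9, 190.5, 128.5]
tcp_rot: [0.46, -0.459, -0.538, 0.538]
ft_force: [-0.1, -0.6, -2.6]
gripper_width: 0.598
```

Emit:
jog_arm --moves '[[[0,0,0],0],[[0,0,0],0],[[0,0,0],0]]'

```text
clock: 10.2
eef_pos: [559.0, 186.7, 128.7]
tcp_rot: [0.46, -0.459, -0.536, 0.538]
ft_force: [-0.2, 0.0, -2.4]
gripper_width: 0.602
```

Run:
```python
from h import *
b=cw(-20,20,14)
go([(b[0],b[1],80),(b[0],b[1],29.5)],98.89)
cv2.imwrite("pics/a6.png",np.hstack([cv2.resize(robot.camera("side")["image"][180:340,130:300],None,fx=2.3,fy=2.3),cv2.resize(robot.camera("top")["image"][100:260,80:250],None,fx=2.3,fy=2.3,interpolation=cv2.INTER_CUBIC)]))
```

```text
t 10.2 tcp [559.  186.7 128.7] az 98.86 ft [-0.2  0.  -2.4] w 0.602 tilt [-7.0e-04 -1.0e+00  2.8e-03]
turn -0.03
[560.5 187.6  80. ] -> [ 0.07  4.87 -0.17] rows>= 1.0
[560.5 187.6  29.5] -> [0.   5.05 0.  ] rows>= 2.0
```

View pics/a6.png

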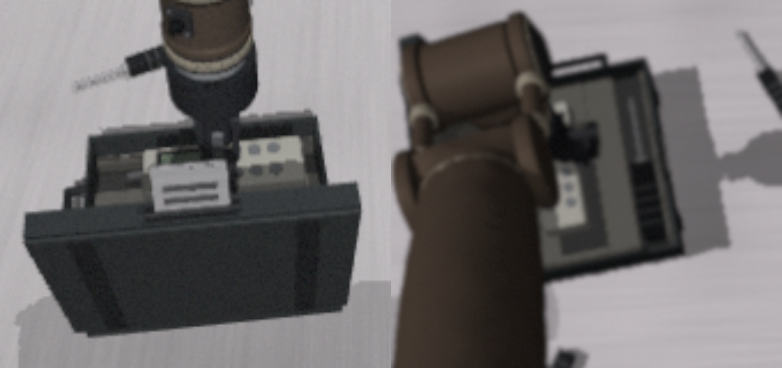

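Emit:
jog_arm --moves '[[[0.07,1.0,-0.17],0],[[0,2,0],0],[[0,2,0],0],[[0,1.5,0],0],[[0,1,0],0],[[0,0,0],0],[[0,0,0],0]]'

```text
clock: 11.0
eef_pos: [562.1, 188.7, 54.9]
tcp_rot: [-0.46, 0.46, 0.537, -0.537]
ft_force: [-0.7, 0.6, -2.4]
gripper_width: 0.601
```

Run:
```python
from h import *
b=cw(-20,20,14)
go([(b[0],b[1],29.5)],98.89)
cv2.imwrite("pics/a7.png",np.hstack([cv2.resize(robot.camera("side")["image"][210:290,160:290],None,fx=3,fy=3),cv2.resize(robot.camera("top")["image"][130:210,110:240],None,fx=3,fy=3,interpolation=cv2.INTER_CUBIC)]))
```

```text
t 11.0 tcp [562.1 188.7  54.9] az 98.88 ft [-0.7  0.6 -2.4] w 0.601 tilt [ 0.e+00 -1.e+00 -3.e-04]
turn -0.01
[560.5 187.6  29.5] -> [-0.08  2.54  0.17] rows>= 1.0
```

View pics/a7.png

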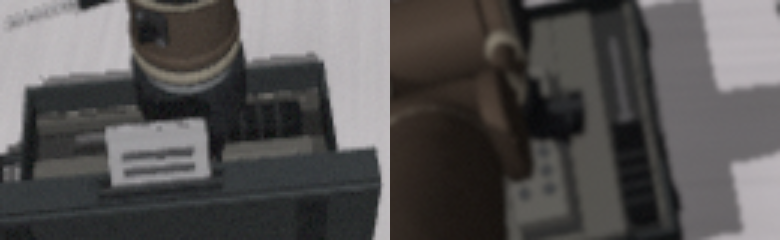

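Run:
```python
from h import *
c=robot.camera("top"); im=c["image"][160:220,130:200]; k=10
im=cv2.resize(im,None,fx=k,fy=k,interpolation=cv2.INTER_CUBIC); im=np.clip((im/255.)**.5*255,0,255).astype(np.uint8)
def L(P,col,p=CASE):
    q=((proj(c,tw(p,P))-[130,160]+.5)*k-.5).astype(int); cv2.polylines(im,[q.reshape(-1,1,2)],True,col,1)
L([(60,50,29),(60,-10,29),(-100,-10,29),(-100,50,29)],(0,255,0))
s=robot.read_state();p=(s["eef_pos"][0],s["eef_pos"][1],np.radians(8.88)); z=54.9-15.5
L([(75,26,z+38),(75,-26,z+38),(-75,-26,z+38),(-75,26,z+38)],(255,0,0),p)
L([(75,26,z),(75,-26,z),(-75,-26,z),(-75,26,z)],(0,0,255),p)
cv2.imwrite("pics/a8.png",im)
```

```text
(no output)
```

View pics/a8.png

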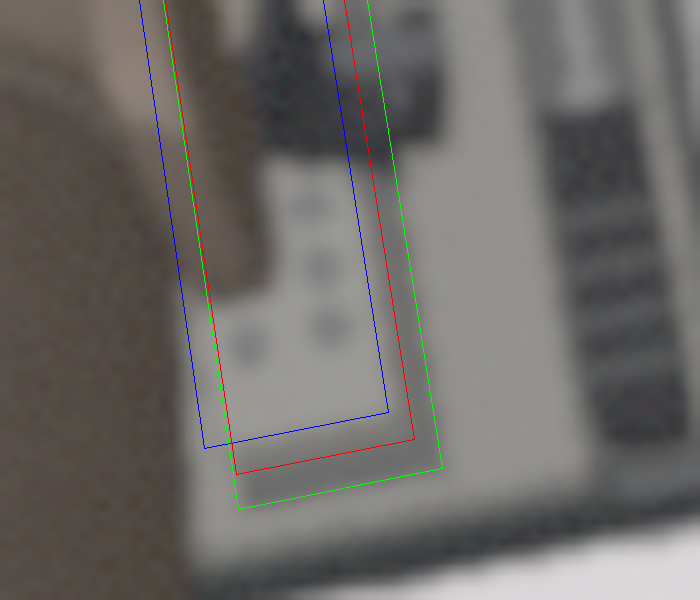

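Emit:
jog_arm --moves '[[[-0.08,0.5,0.17],0],[[0,0.6,0],0],[[0,0.5,0],0],[[0,0.3,0],0],[[0,0,0],0],[[0,0,0],0]]'

```text
clock: 11.75
eef_pos: [560.2, 187.7, 35.6]
tcp_rot: [0.46, -0.46, -0.537, 0.537]
ft_force: [0.2, -0.9, -2.7]
gripper_width: 0.602
```

Run:
```python
from h import *
b=cw(-20,20,14)
go([(b[0],b[1],29.5)],98.89)
```

```text
t 11.75 tcp [560.2 187.7  35.6] az 98.9 ft [ 0.2 -0.9 -2.7] w 0.602 tilt [-0.e+00 -1.e+00  3.e-04]
turn 0.01
[560.5 187.6  29.5] -> [-0.01  0.61 -0.03] rows>= 1.0
```

Emit:
jog_arm --moves '[[[0,0.2,0],0],[[0,0.2,0],0],[[0,0.2,0],0],[[0,0,0],0],[[0,0,0],0]]'

```text
clock: 12.25
eef_pos: [560.2, 187.7, 29.7]
tcp_rot: [0.46, -0.46, -0.537, 0.537]
ft_force: [0.1, 0.6, -2.4]
gripper_width: 0.596
```

Emit:
jog_arm --moves '[[[0,0.1,0],0],[[0,0,0],0],[[0,0,0],0]]'

```text
clock: 12.55
eef_pos: [560.3, 187.7, 29.5]
tcp_rot: [0.46, -0.46, -0.537, 0.537]
ft_force: [-3.0, -1.0, 4.8]
gripper_width: 0.6
```

Emit:
jog_arm --moves '[[[0,0,0],0],[[0,0,0],0],[[0,0,0],0],[[0,-1,0],0],[[0,-3,0],0],[[0,-4,0],0],[[0,-4,0],0],[[0,-4,0],0],[[0,-4,0],0],[[0,0,0],0]]' --hand 0.85

```text
clock: 13.55
eef_pos: [565.1, 189.0, 237.4]
tcp_rot: [-0.457, 0.463, 0.542, -0.533]
ft_force: [0.6, -0.6, 0.8]
gripper_width: 0.85
```

Run:
```python
from h import *
# retreat west, out of view
go([(330,60,230)],98.89)
```

```text
t 13.55 tcp [565.1 189.  237.4] az 98.9 ft [ 0.6 -0.6  0.8] w 0.85 tilt [ 0.0015 -0.9999 -0.0153]
turn 0.01
[330  60 230] -> [-9.11  0.74 25.22] rows>= 6.0
```

Emit:
jog_arm --moves '[[[-0.6,0,4.5],0],[[-0.6,0,4.5],0],[[-0.6,0,4.5],0],[[-0.6,0,4.5],0],[[-0.6,0,4.5],0],[[0,0,1],0],[[0,0,0],0],[[0,0,0],0]]' --hand 0

```text
clock: 14.35
eef_pos: [334.2, 122.1, 229.6]
tcp_rot: [-0.459, 0.46, 0.538, -0.536]
ft_force: [0.6, 0.0, -0.2]
gripper_width: 0.001
```

Run:
```python
from h import *
go([(330,60,230)],98.89)
f=lambda n,y,x:cv2.resize(robot.camera(n)["image"][y:y+110,x:x+130],None,fx=3,fy=3,interpolation=cv2.INTER_CUBIC)
im=np.hstack([f("side",210,150),f("top",115,85)]); cv2.imwrite("pics/a9.png",np.clip((im/255.)**.6*255,0,255).astype(np.uint8))
```

```text
t 14.35 tcp [334.2 122.1 229.6] az 98.89 ft [ 0.6  0.  -0.2] w 0.001 tilt [ 2.0e-04 -1.0e+00 -3.1e-03]
turn 0.0
[330  60 230] -> [-6.07 -0.04  1.38] rows>= 2.0
```

View pics/a9.png

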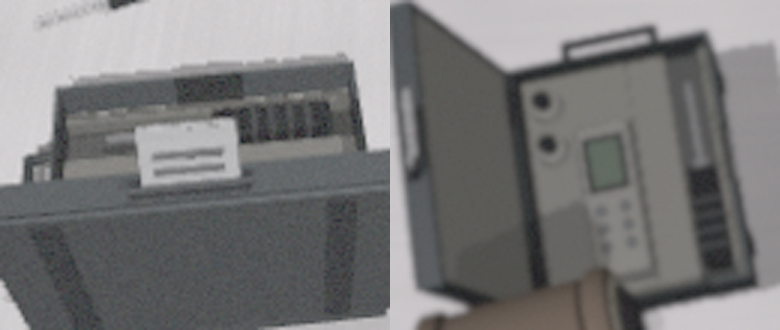

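Run:
```python
from h import *
g=cw(-70,200,228); print(g)
go([(330,300,229),(400,400,229),g],98.89)
```

```text
[483.33109434 357.7567479  228.        ]
t 14.45 tcp [334.5 122.1 229.5] az 98.89 ft [ 0.1 -0.6  0.2] w 0.002 tilt [ 1.0e-04 -1.0e+00 -1.8e-03]
turn 0.0
[330 300 229] -> [17.64  0.05 -2.31] rows>= 4.0
[400 400 229] -> [ 8.8   0.   -8.46] rows>= 3.0
[483.3 357.8 228. ] -> [-5.46  0.1  -7.58] rows>= 2.0
```

Emit:
jog_arm --moves '[[[4.4,0,-0.5],0],[[4.4,0,-0.6],0],[[4.4,0,-0.6],0],[[4.4,0,-0.6],0],[[2.9,0,-2.8],0],[[2.9,0,-2.8],0],[[3.0,0,-2.9],0],[[0,0,0],0]]'

```text
clock: 15.25
eef_pos: [402.2, 404.0, 227.4]
tcp_rot: [-0.459, 0.459, 0.538, -0.537]
ft_force: [0.2, 0.1, 0.1]
gripper_width: -0.002
```

Emit:
jog_arm --moves '[[[-1.8,0,-2.5],0],[[-1.8,0,-2.5],0],[[-1.8,0,-2.5],0],[[0,0,0],0],[[0,0,0],0]]'

```text
clock: 15.75
eef_pos: [481.6, 357.1, 228.0]
tcp_rot: [0.461, -0.46, -0.536, 0.537]
ft_force: [-0.3, 0.5, 0.1]
gripper_width: -0.001
```

Run:
```python
from h import *
go([cw(-70,200,228)],98.89)
f=lambda n,y,x:cv2.resize(robot.camera(n)["image"][y:y+200,x:x+200],None,fx=2,fy=2,interpolation=cv2.INTER_CUBIC)
im=np.hstack([f("side",170,130),f("top",100,50)]); cv2.imwrite("pics/b1.png",im)
```

```text
t 15.75 tcp [481.6 357.1 228. ] az 98.79 ft [-0.3  0.5  0.1] w -0.001 tilt [-2.0e-04 -1.0e+00  1.6e-03]
turn -0.1
[483.3 357.8 228. ] -> [ 0.03 -0.   -0.18] rows>= 1.0
```

View pics/b1.png

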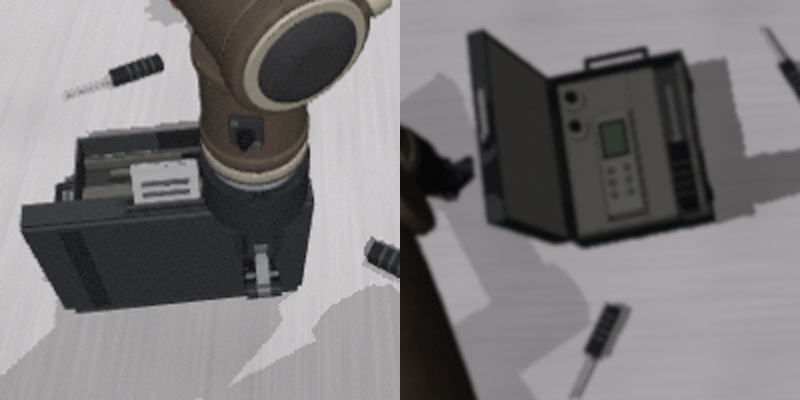

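Run:
```python
from h import *
d=170; y0,z0=200,228
for th in [1.72,1.6,1.5,1.4,1.3,1.2,1.1,1.0,.9,.8,.7,.6,.5,.4,.3,.2,.1,.05,0]:
    y=100-d*np.cos(th)+25*np.sin(th)+14; z=62+d*np.sin(th)+25*np.cos(th)-1
    print(th,round(y,1),round(z,1),"->",round((y-y0)/10,2),round(-(z-z0)/10,2)); y0,z0=y,z
```

```text
1.72 164.0 225.4 -> -3.6 0.26
1.6 144.0 230.2 -> -2.0 -0.48
1.5 126.9 232.3 -> -1.7 -0.21
1.4 109.7 232.8 -> -1.72 -0.04
1.3 92.6 231.5 -> -1.71 0.13
1.2 75.7 228.5 -> -1.69 0.3
1.1 59.2 223.8 -> -1.65 0.47
1.0 43.2 217.6 -> -1.6 0.63
0.9 27.9 209.7 -> -1.53 0.79
0.8 13.5 200.4 -> -1.44 0.93
0.7 0.1 189.6 -> -1.34 1.07
0.6 -12.2 177.6 -> -1.23 1.2
0.5 -23.2 164.4 -> -1.1 1.32
0.4 -32.8 150.2 -> -0.96 1.42
0.3 -41.0 135.1 -> -0.82 1.51
0.2 -47.6 119.3 -> -0.66 1.58
0.1 -52.7 102.8 -> -0.5 1.64
0.05 -54.5 94.5 -> -0.19 0.84
0 -56.0 86.0 -> -0.15 0.85
```

Emit:
jog_arm --moves '[[[-1.8,0.1,-0.1],0],[[-1.8,0.1,-0.1],0],[[-1.0,-0.24,0],0],[[-1.0,-0.24,0],0],[[-1.7,-0.2,0],0],[[-1.7,0,0],0],[[0,0,0],0]]'

```text
clock: 16.55
eef_pos: [497.5, 266.1, 233.9]
tcp_rot: [0.46, -0.461, -0.536, 0.537]
ft_force: [-0.3, -0.4, -0.7]
gripper_width: -0.001
```

Run:
```python
from h import *
go([cw(-70,109.7,232.8)],98.89)
f=lambda n,y,x:cv2.resize(robot.camera(n)["image"][y:y+200,x:x+200],None,fx=2,fy=2,interpolation=cv2.INTER_CUBIC)
im=np.hstack([f("side",170,130),f("top",100,50)]); cv2.imwrite("pics/b2.png",im)
```

```text
t 16.55 tcp [497.5 266.1 233.9] az 98.77 ft [-0.3 -0.4 -0.7] w -0.001 tilt [-1.9e-03 -1.0e+00 -4.0e-04]
turn -0.12
[497.3 268.5 232.8] -> [ 0.24  0.11 -0.01] rows>= 1.0
```

View pics/b2.png

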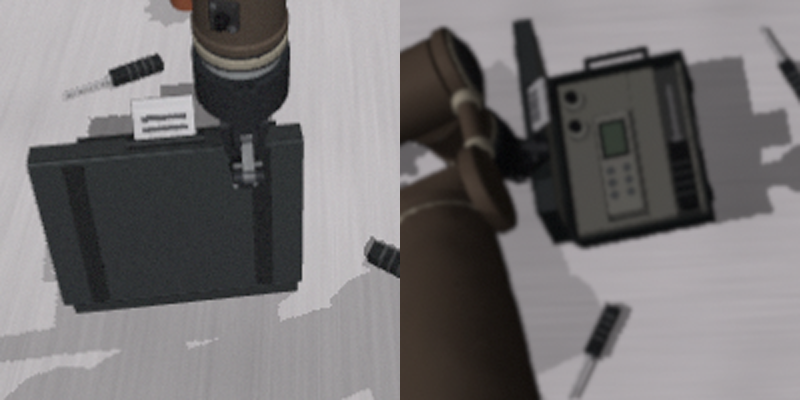

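Lid now leans slightly forward (side view: latch plate at ~(163,117) up). Continue the arc.

Emit:
jog_arm --moves '[[[-1.4,0.2,0],0],[[-1.7,0.3,0],0],[[-1.65,0.47,0],0],[[-1.6,0.63,0],0],[[-1.53,0.79,0],0],[[-1.44,0.93,0],0],[[-1.34,1.07,0],0],[[-1.23,1.2,0],0],[[0,0,0],0],[[0,0,0],0]]'

```text
clock: 17.65
eef_pos: [514.5, 151.0, 176.5]
tcp_rot: [0.461, -0.459, -0.536, 0.538]
ft_force: [0.0, -0.0, 1.2]
gripper_width: -0.001
```

Run:
```python
from h import *
go([cw(-70,-12.2,177.6),cw(-70,-32.8,150.2)],98.89)
f=lambda n,y,x:cv2.resize(robot.camera(n)["image"][y:y+200,x:x+200],None,fx=2,fy=2,interpolation=cv2.INTER_CUBIC)
im=np.hstack([f("side",170,130),f("top",100,50)]); cv2.imwrite("pics/b3.png",im)
```

```text
t 17.65 tcp [514.5 151.  176.5] az 98.84 ft [ 0.  -0.   1.2] w -0.001 tilt [ 2.0e-04 -1.0e+00  2.6e-03]
turn -0.05
[516.1 148.1 177.6] -> [-0.31 -0.11 -0.12] rows>= 1.0
[519.3 127.8 150.2] -> [-2.06  2.74 -0.  ] rows>= 1.0
```

View pics/b3.png

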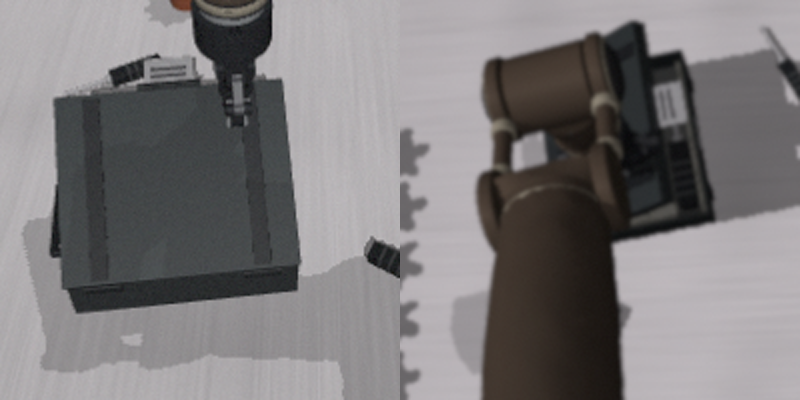

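Emit:
jog_arm --moves '[[[-1.3,1.2,-0.1],0],[[-0.96,1.42,0],0],[[-0.82,1.51,0],0],[[-0.66,1.58,0],0],[[-0.5,1.5,0],0],[[-0.2,0.8,0],0],[[-0.1,0.4,0],0],[[0,0,0],0],[[0,0,0],0]]'

```text
clock: 18.65
eef_pos: [523.7, 106.8, 93.9]
tcp_rot: [-0.459, 0.46, 0.538, -0.537]
ft_force: [0.3, 0.4, 0.2]
gripper_width: -0.002
```

Run:
```python
from h import *
go([cw(-70,-60,86)],98.89)
```

```text
t 18.65 tcp [523.7 106.8  93.9] az 98.9 ft [0.3 0.4 0.2] w -0.002 tilt [-0.e+00 -1.e+00 -8.e-04]
turn 0.01
[523.5 100.9  86. ] -> [-0.59  0.79  0.11] rows>= 1.0
```

Emit:
jog_arm --moves '[[[-0.4,0.25,0],0],[[-0.4,0.25,0],0],[[-0.4,0.2,0],0],[[0,0,0],0],[[0,0,0],0]]'

```text
clock: 19.15
eef_pos: [525.5, 94.9, 87.1]
tcp_rot: [-0.46, 0.46, 0.537, -0.537]
ft_force: [-0.8, 1.4, 2.7]
gripper_width: -0.0
```

Emit:
jog_arm --moves '[[[0,0.1,0],0],[[0,0.1,0],0],[[0,0,0],0],[[0,0,0],0]]'

```text
clock: 19.55
eef_pos: [525.6, 94.9, 86.9]
tcp_rot: [0.46, -0.46, -0.537, 0.537]
ft_force: [-4.6, 0.3, 14.0]
gripper_width: 0.001
```

Emit:
jog_arm --moves '[[[0,-0.5,0],0],[[0,-3,0],0],[[0,-4,0],0],[[0,-4,0],0],[[0,0,4],0],[[0,0,4.5],0],[[0,0,4.5],0],[[0,0,0],0],[[0,0,0],0]]'

```text
clock: 20.45
eef_pos: [395.9, 74.5, 199.3]
tcp_rot: [-0.459, 0.46, 0.537, -0.537]
ft_force: [1.3, 0.2, 0.3]
gripper_width: 0.001
```

```bash
cat > ov.py <<'E'
from h import *
import sys
def ov(name,latch):
    out=[]
    for n,x,y in(("side",150,180),("top",100,110)):
        c=robot.camera(n); k=4
        im=cv2.resize(c["image"][y:y+120,x:x+100],None,fx=k,fy=k,interpolation=cv2.INTER_CUBIC); im=np.clip((im/255.)**.6*255,0,255).astype(np.uint8)
        def L(P,col):
            q=((proj(c,tw(CASE,P))-[x,y]+.5)*k-.5).astype(int); cv2.polylines(im,[q.reshape(-1,1,2)],True,col,1)
        L([(125,100,87),(125,-100,87),(-125,-100,87),(-125,100,87)],(0,255,0))
        for ph,col in latch: L([(X,-104-l*np.sin(ph),75-l*np.cos(ph)) for X,l in((28,0),(28,40),(-28,40),(-28,0))],col)
        out.append(im)
    cv2.imwrite(name,np.hstack(out))
E
python3 - <<'E'
from ov import *
go([cw(-70,-60,86)],98.89)
ov("pics/c1.png",[(1.57,(0,0,255)),(2.0,(255,255,0))])
E
```

```text
t 20.45 tcp [395.9  74.5 199.3] az 98.89 ft [1.3 0.2 0.3] w 0.001 tilt [-5.e-04 -1.e+00 -7.e-04]
turn 0.0
[523.5 100.9  86. ] -> [  0.64  11.33 -13.01] rows>= 4.0
```

View pics/c1.png

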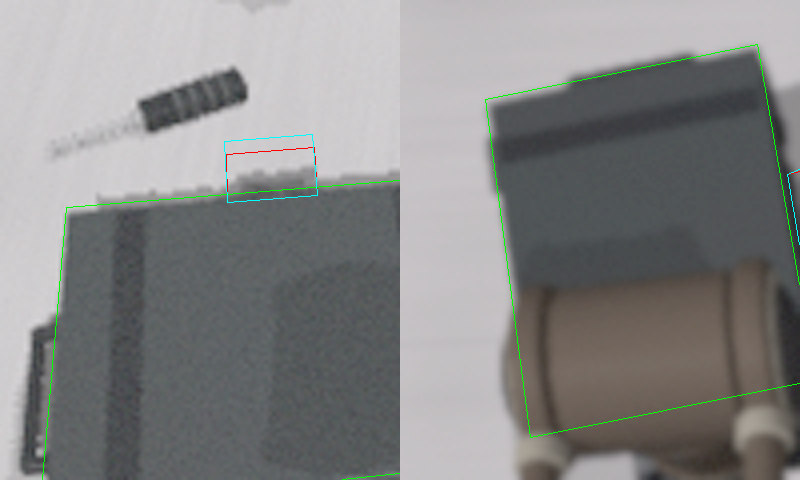

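```bash
sed -i 's/("top",100,110)/("top",140,110)/; s/("side",150,180)/("side",160,160)/' ov.py
python3 - <<'E'
from ov import *
ov("pics/c2.png",[(1.57,(0,0,255)),(1.0,(255,255,0))])
E
```

```text
(no output)
```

View pics/c2.png

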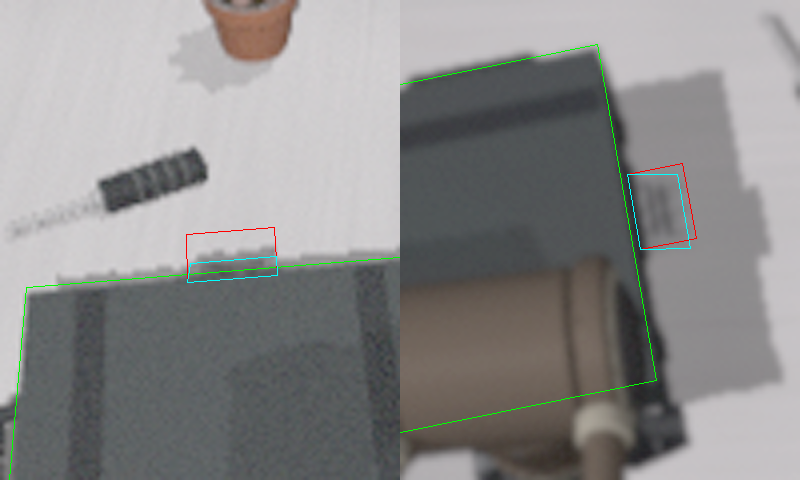

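Run:
```python
from h import *
c=robot.camera("top")
for px in((235,113),(244,132),(256,152)):
    u=cv2.undistortPoints(np.array([[px]],float),c["K"],np.array(c["distortion"]))[0,0]; r=c["pose"][:3,:3]@[u[0],u[1],1]; o=c["pose"][:3,3]; P=o+r*(10-o[2])/r[2]
    q=P[:2]-CASE[:2]; co,si=np.cos(CASE[2]),np.sin(CASE[2]); print(P.round(),"case",(co*q[0]+si*q[1]).round(),(-si*q[0]+co*q[1]).round())
go([cw(0,-168,150),cw(0,-168,42),cw(0,-121.5,42)],98.89)
```

```text
[772. -38.  10.] case 154.0 -236.0
[709. -63.  10.] case 88.0 -251.0
[644. -96.  10.] case 18.0 -273.0
t 20.7 tcp [398.3  74.9 200. ] az 98.9 ft [ 0.4 -0.5  0.1] w -0.005 tilt [-2.0e-04 -1.0e+00 -1.1e-03]
turn 0.01
[609.4   5.  150. ] -> [-10.16   5.   -19.77] rows>= 5.0
[609.4   5.   42. ] -> [ 0.  10.8  0. ] rows>= 3.0
[602.2  50.9  42. ] -> [4.65 0.   0.  ] rows>= 1.0
```

Decoy probe is 100 mm clear. Approach outside the latch.

Emit:
jog_arm --moves '[[[-2.0,0,-3.95],0],[[-2.0,0,-3.95],0],[[-2.0,0,-3.95],0],[[-2.0,0,-3.95],0],[[-2.16,0,-3.97],0],[[0,3,0],0],[[0,3,0],0],[[0,0,0],0],[[0,0,0],0]]'

```text
clock: 21.6
eef_pos: [607.6, 5.0, 138.6]
tcp_rot: [0.46, -0.459, -0.537, 0.538]
ft_force: [0.7, -0.7, -0.4]
gripper_width: -0.005
```

Run:
```python
from h import *
go([cw(0,-168,42),cw(0,-121.5,42)],98.89)
```

```text
t 21.6 tcp [607.6   5.  138.6] az 98.9 ft [ 0.7 -0.7 -0.4] w -0.005 tilt [ 4.0e-04 -1.0e+00  2.3e-03]
turn 0.01
[609.4   5.   42. ] -> [-0.03  9.66 -0.17] rows>= 2.0
[602.2  50.9  42. ] -> [4.65 0.   0.  ] rows>= 1.0
```

Emit:
jog_arm --moves '[[[0,3,-0.17],0],[[0,3,0],0],[[0,2.4,0],0],[[0,1.2,0],0],[[0,0,0],0],[[0,0,0],0]]'

```text
clock: 22.2
eef_pos: [611.1, 5.2, 45.3]
tcp_rot: [-0.459, 0.461, 0.538, -0.537]
ft_force: [0.8, 0.4, 0.1]
gripper_width: 0.002
```

Emit:
jog_arm --moves '[[[1,0,0],0],[[1,0,0],0],[[1,0,0],0],[[0.9,0,0],0],[[0,0,0],0],[[0,0,0],0]]'

```text
clock: 22.8
eef_pos: [603.2, 44.5, 43.6]
tcp_rot: [0.46, -0.459, -0.537, 0.537]
ft_force: [0.4, 0.5, -0.1]
gripper_width: 0.001
```

Run:
```python
from ov import *
go([cw(0,-121.5,42)],98.89)
ov("pics/c3.png",[(0,(0,0,255))])
```

```text
t 22.8 tcp [603.2  44.5  43.6] az 98.94 ft [ 0.4  0.5 -0.1] w 0.001 tilt [ 3.e-04 -1.e+00  2.e-04]
turn 0.05
[602.2  50.9  42. ] -> [0.65 0.16 0.  ] rows>= 1.0
```

View pics/c3.png

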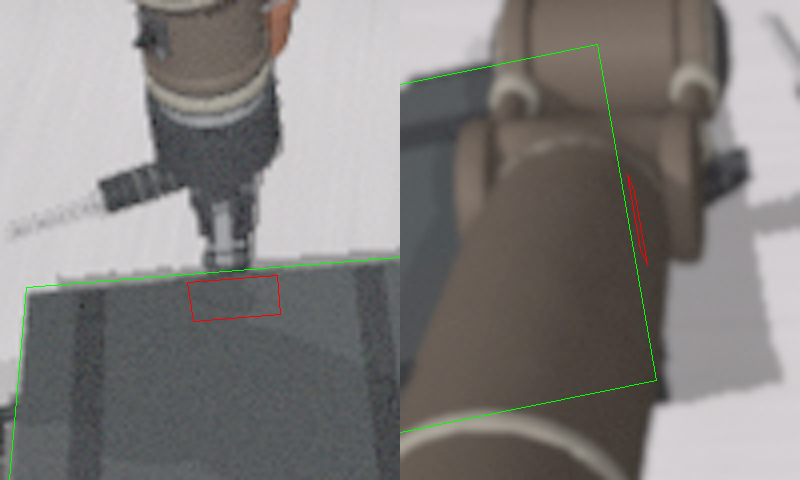

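Emit:
jog_arm --moves '[[[0.3,0,0],0],[[0.3,0,0],0],[[0,0,0],0],[[0,0,0],0]]'

```text
clock: 23.3
eef_pos: [602.5, 49.4, 43.6]
tcp_rot: [0.46, -0.46, -0.537, 0.537]
ft_force: [-0.5, -2.8, 0.6]
gripper_width: -0.0
```

Emit:
jog_arm --moves '[[[0.2,0,0],0],[[0.1,0,0],0],[[0,0,0],0],[[0,0,0],0]]'

```text
clock: 23.7
eef_pos: [602.7, 50.6, 44.2]
tcp_rot: [0.459, -0.461, -0.537, 0.538]
ft_force: [-0.4, -8.6, 1.7]
gripper_width: 0.003
```

Emit:
jog_arm --moves '[[[0.15,0,0],0],[[0.15,0,0],0],[[0,0,0],0],[[0,0,0],0]]'

```text
clock: 24.1
eef_pos: [602.9, 51.8, 44.7]
tcp_rot: [0.457, -0.461, -0.537, 0.539]
ft_force: [-0.1, -12.1, 2.6]
gripper_width: -0.0
```

Emit:
jog_arm --moves '[[[0.15,0,0],0],[[0.15,0,0],0],[[0,0,0],0],[[0,0,0],0]]'

```text
clock: 24.5
eef_pos: [603.0, 52.8, 45.2]
tcp_rot: [0.456, -0.462, -0.536, 0.539]
ft_force: [-0.4, -18.0, 4.6]
gripper_width: 0.001
```

Emit:
jog_arm --moves '[[[-0.6,0,0],0],[[-2,0,0],0],[[-2,0,0],0],[[0,-4,0],0],[[0,-4.5,0],0],[[0,-4.5,0],0],[[0,-4.5,0],0]]'

```text
clock: 25.2
eef_pos: [607.7, 14.0, 219.9]
tcp_rot: [-0.46, 0.459, 0.537, -0.537]
ft_force: [1.1, 0.1, -0.3]
gripper_width: 0.002
```

Emit:
jog_arm --moves '[[[0,0,4.5],0],[[0,0,4.5],0],[[0,0,4.5],0],[[0,0,4.5],0],[[0,0,4.5],0],[[0,0,4.5],0],[[0,0,0],0]]'

```text
clock: 25.9
eef_pos: [335.2, -27.4, 216.5]
tcp_rot: [0.462, -0.458, -0.536, 0.538]
ft_force: [-0.6, 0.4, 1.2]
gripper_width: 0.002
```

Run:
```python
from ov import *
go([cw(0,-121.5,42)],98.89)
ov("pics/c4.png",[(0,(0,0,255))])
a=robot.camera("side")["image"]; cv2.imwrite("pics/c5.png",a)
```

```text
t 25.9 tcp [335.2 -27.4 216.5] az 98.82 ft [-0.6  0.4  1.2] w 0.002 tilt [ 0.0029 -1.      0.005 ]
turn -0.07
[602.2  50.9  42. ] -> [  3.62  17.45 -27.59] rows>= 7.0
```

View pics/c4.png

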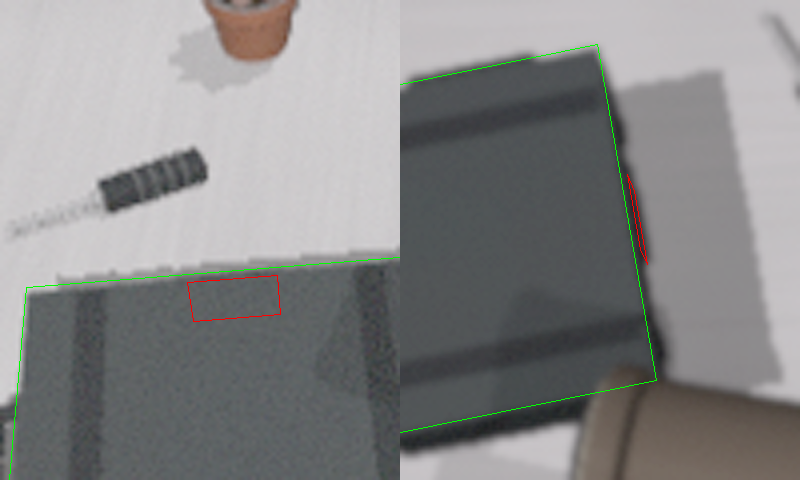

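View pics/c5.png

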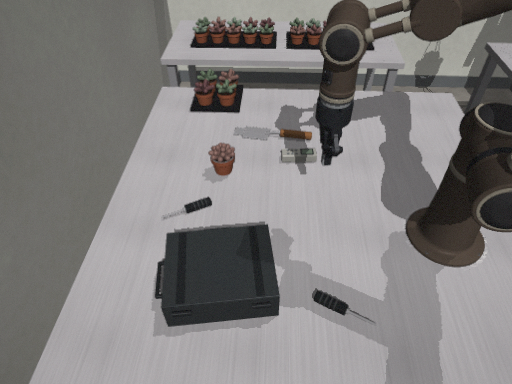

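```bash
python3 -c "
from plant import robot
print(robot.close_job())"
```

```text
the job is handed in; nothing more can be done
None
```

The case is packed and I have handed it in. The arm clock read about 26 s against the 72 s limit.

- **Probe:** I gripped the handle near its butt end, drew it about 32 mm along +x off the rim, and released it. The pictures taken before the lid closed show it lying in the trough.
- **Meter:** I lowered it until it touched the bay floor (about 5 N upward) and only then released it. A later picture showed it sitting face up in the bay.
- **Lid:** I swung it shut and pressed until it was firm: 14 N on the tool, with the fingertip at 86.9 mm where 87 mm is expected. The outline of a shut lid matched both camera views.
- **Latch:** I pushed the flap from outside against the front, up to 18 N. The fingertip kept creeping about 1 mm per 3 mm commanded while the force rose and the tool tilted slightly. I took that as give in the arm, not the flap still moving. In the last top view the flap no longer sticks out. From the side camera the lid hides it.

In the last side view, the plant and trowel are where they were at the start. The arm was clear of everything when I handed in, and no check failed. The remaining uncertainty is the camera fit, about 2 mm.

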